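Set the tool case's two combination dials

TASK

Set the combination lock on the lid of the grey steel tool case to its code, three-one. Seen from the robot, first set the left dial, turning its white pointer to the three dots, then set the right dial, turning its white pointer to the single dot; leave both dials set there and let go.

Things in the scene. Friction and masses are not known exactly. Their poses are not given: they have to be found in the camera images.
- left_dial (a joint): Left dial (the one towards +y) on the lid of the flat grey steel tool case. Its angle in rad, growing clockwise seen from above. Black dots lie in three rays round its far side: one dot at -0.70, two dots at 0 (pointer straight away from the case's carrying handle, square to the line joining the two dials), three dots at +0.70. Stops at -1.05 and 1.05. Its code: three dots, +0.70.
- right_dial (a joint): Right dial (towards -y), its axis 150 mm from the left one's; same make, same marks, stops and direction of its angle. Both dials turn without clicks against light friction (about 0.05 N m) and stay where they are left. Its code: the single dot, -0.70.
- left_grip (a point): Point on the left dial's upright axis at grip height, 97 mm over the bench, 31 mm over the lid. The dial is an upright black bar 44 mm long, 14 mm wide, 7 to 41 mm over the lid, centred on the axis, on a round skirt 52 mm across and 7 mm high. Grip across the 14 mm. The frame turns with the dial: x along the bar to its end with the white pointer, y across it, z up.
- right_grip (a point): The same point on the right dial, 97 mm over the bench; same sizes and axes. The case is 306 mm wide, 176 mm deep, 66 mm high, fixed to the bench, with its carrying handle on the edge towards the robot, and is turned at most 0.25 rad from facing the robot squarely.

How it is judged:
By the outcome, as a careful person would: the job done as asked, in the order asked, and still so for the second after the job is handed in, with the robot touching nothing.
It also fails if it takes over 45 s, if anything falls off the work surface, if the arm or the gripper's body presses on something with over 40 N, if the wrist force passes 120 N, or if a joint passes its speed limit or range.

ROBOT

A 6-joint arm with a two-finger parallel gripper is mounted at the origin on a cart in front of the work surface, level with it; the furniture and walls round the work are solid. World frame = base frame: x ahead of the robot, y to its left, z up, the work surface at z = 0. Lengths are in m, angles in rad, forces in N, time in s.
With the tool pointing down it reaches from about 0.25 to 0.8 m from the base axis. Payload 3.9 kg.
Tool frame: the origin (TCP) lies at the very end of the fingers, on their centre line; the grasp point (between the pads) lies 19 mm behind it (tcp_to_grasp is the distance from the TCP to the grasp point, in m); z points along the fingers, y is the line along which they close (so a half turn about z gives the same grasp; the last joint's range is limited). The gripper opens to 85 mm and grips with 20 to 120 N. Pads are 22 mm wide; open, the fingers measure 114 mm over their backs; the gripper's body (76 mm by 85 mm) begins 54 mm behind the grasp point. The pads swing forward as they close: fully open they stand 13 mm farther back than shut.
Start: joints at [1.27, 0.26, -0.138, 1.173, 0, 1.571], TCP at [0.156, 0.501, 0.231] pointing down, gripper open.
Joint ranges: [-2.78, 2.78], [-0.83, 1.72], [-1.28, 1.37], [-1.9, 2.12], [-1.57, 1.48], [-3.14, 3.14]. Speed limits (rad/s): [2.57, 2.57, 3.14, 3.14, 3.14, 3.14].

INTERFACE

Orientations are given as [roll, pitch, yaw] about the fixed x, y, z axes, in that order (R = Rz(yaw) Ry(pitch) Rx(roll)).
In Python, from plant import state, grab_frame, camera_params, finish_job, tcp_to_grasp gives the robot as it stands. The module is installed in compiled form; this text tells all that it offers.
- The arm moves only by the tool jog_arm, never from a script. Its argument "commands" is one flat list of numbers, 7 for each row, row after row: the shift along the tool's x, y, z in mm, then the turn, a rotation vector about the tool's x, y, z in rad, then the gripper command: -1 is shut, 1 is fully open, values between are in proportion. In form: [tx, ty, tz, wx, wy, wz, jaw, tx, ty, tz, wx, wy, wz, jaw, ...]. A call has exactly 5 rows; each row shifts and turns the commanded pose from where the row before left it, along the tool's axes as they then stand; what a row does not reach is not made up. A row lasts 1/8 s, in which the tool goes at most 62.5 mm and 10.7 degrees, less where a joint would pass 70% of its speed; a pose out of reach is approached as far as the arm can. A call is refused whole if a number of a shift passes 62.5 or a number of a turn 0.188, either way. A call with a gripper value outside its range is refused whole. The fingers move at their own pace and stop on an object; the grip force is fixed at half the most. Time passes only in rows, so rows that do not move let the fingers close, or fill a call up. It gives the time, the measured TCP pose, the force, the opening and the grip force at its end, in the units of the state.
- state(): the state, without advancing time (a new reading comes with each control period).
- grab_frame(name): name is "side" or "top" or "wrist"; returns the picture (480x640x3 uint8, blue, green, red); there is no depth.
- camera_params(name): a dict with "fx", "fy", "cx", "cy" (pixels), "R" (3x3) and "t" (3): a world point X has camera coordinates R X + t; the wrist camera has in their place "hand_eye" (4x4, takes a point from camera to tool coordinates, whose origin is the TCP and whose axes are the flange's). Camera axes: x right, y down, z forward; pixel columns grow to the right and rows downward; lengths in m; the calibration is good to about 2 mm. A picture is of the moment at which its call begins: read the wrist's pose just before it. camera_params takes no time and is no camera call.
- finish_job(): hands the job in; it is judged then, once.
The state is a dict: "clock": time; "qpos": joint angles; "joint_vel": joint speeds; "tau": joint torques, N m; "position": TCP position; "orientation": TCP orientation; "ft_force": force on the tool from outside, world axes, zero at the start; "wrist_torque": the same for the moment, N m; "finger_gap": finger opening in m; "finger_force": force on a finger pad.
Only numpy, scipy, OpenCV 4.12 (cv2) and the standard library are available. Lean on these libraries where they do the work, as an engineer would, in place of code of your own. Each camera call takes 0.05 s, during which the arm holds its last target. There are 200 camera calls.

## Working session

There is one attempt and no reset: what is moved stays moved. The work goes in short steps, Python scripts to look and compute and a tool call to move; the robot and the scene stay as the last step left them, time stands still between calls to the robot, and variables do not carry over. Pictures are saved under pics/ and viewed, at most 10 in all, crops included, and the job is handed in when it is done.

Besides the shell and the picture viewer there is one more tool, called after "Call:" as name(argument=value, ...) on one line, values as JSON. jog_arm: Moves the arm, as the interface text tells. Its arguments: {"type":"object","properties":{"commands":{"type":"array","items":{"type":"number"}}},"required":["commands"]}

```bash
mkdir -p pics
python3 - <<'E'
from plant import *
import cv2
s=state();print(s)
cv2.imwrite('pics/top1.png',grab_frame('top'))
for n in('top','side','wrist'):print(n,camera_params(n))
print(tcp_to_grasp)
E
```

```text
{'clock': 0.0, 'qpos': array([ 1.26999110e+00,  2.60726678e-01, -1.39396233e-01,  1.17266613e+00,
       -1.02706710e-05,  1.57079760e+00]), 'joint_vel': array([-1.64288982e-03,  7.90287299e-06,  2.00823735e-03,  6.62836297e-04,
        6.70374403e-05,  1.42651275e-03]), 'tau': array([ 1.05197218e-03, -4.05673707e+01,  2.53923959e+01,  1.86874566e-02,
        1.90750507e-04, -1.95042041e-06]), 'position': array([0.15535377, 0.50077671, 0.23043224]), 'orientation': array([-3.13959994e+00,  1.02731789e-05,  2.84078618e+00]), 'ft_force': array([-0.15053089, -0.22423909,  0.44918898]), 'wrist_torque': array([-0.02731269,  0.00340981, -0.02512124]), 'finger_force': 0.0, 'finger_gap': 0.08541813663846519}
top {'fx': 543.9481541394065, 'fy': 543.9481541394065, 'cx': 324.4646311456262, 'cy': 234.234906396936, 'R': array([[-0.00633543, -0.99992132,  0.01082702],
       [-0.98561522,  0.00441545, -0.16894714],
       [ 0.16888604, -0.01174163, -0.98556565]]), 't': array([0.15061904, 0.63643388, 0.88917665])}
side {'fx': 487.2851741355118, 'fy': 487.2851741355118, 'cx': 321.7476562199737, 'cy': 240.1646057641106, 'R': array([[-0.90075313, -0.43432103,  0.00300529],
       [-0.22919555,  0.46943617, -0.85270105],
       [ 0.36893521, -0.76876194, -0.52239055]]), 't': array([0.59546754, 0.1836936 , 0.80124008])}
wrist {'fx': 357.2093084558489, 'fy': 357.2093084558489, 'cx': 321.2333652621203, 'cy': 239.3622094971552, 'hand_eye': array([[-5.93318664e-04, -9.50368903e-01, -3.11124729e-01,
         7.93736401e-02],
       [ 9.99999811e-01, -6.14224990e-04, -3.07857963e-05,
        -1.13848679e-03],
       [-1.61842720e-04, -3.11124688e-01,  9.50369087e-01,
        -1.42760762e-01],
       [ 0.00000000e+00,  0.00000000e+00,  0.00000000e+00,
         1.00000000e+00]])}
0.0187
```

View pics/top1.png

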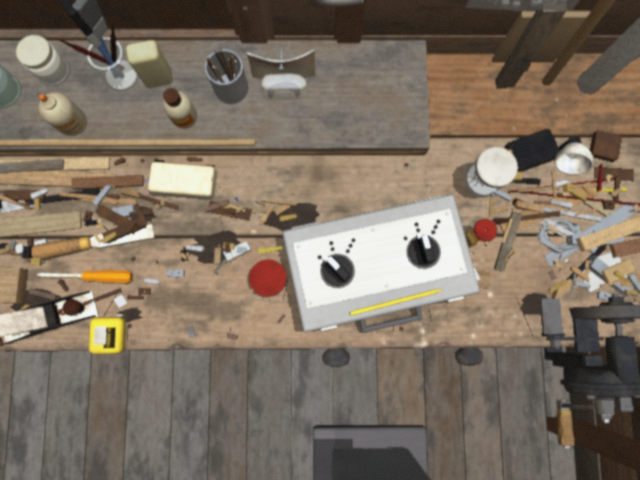

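The top view shows the case with dials near (338,270) and (424,250). I'll enlarge it.

Run:
```python
import cv2
im=cv2.imread('pics/top1.png')[190:340,280:480]
cv2.imwrite('pics/crop1.png',cv2.resize(im,None,fx=4,fy=4,interpolation=cv2.INTER_CUBIC))
```

```text
(no output)
```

View pics/crop1.png

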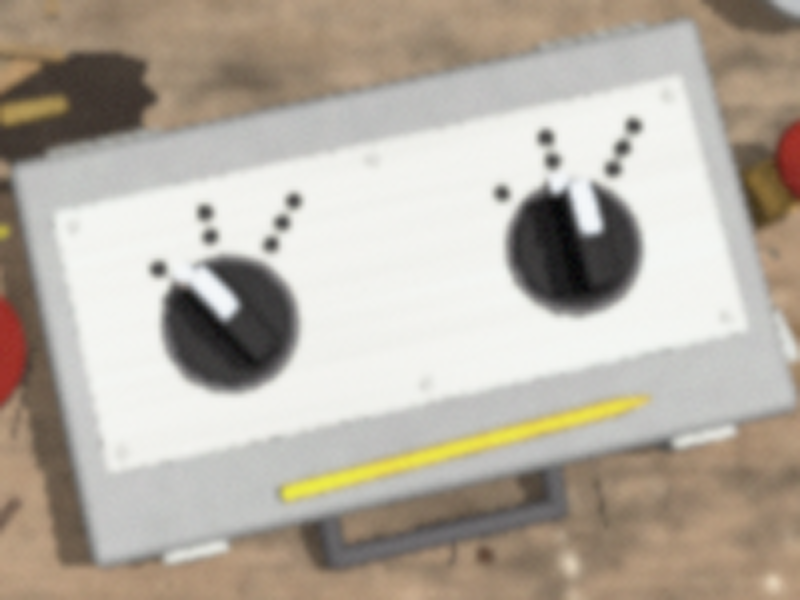

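The left dial sits at about crop (230,323) with its pointer near the single dot. The right one is at about (574,246) with its pointer near the two dots. A pencil lies on the near edge of the lid, so I'll keep clear of it.

```bash
cat > h.py <<'E'
import numpy as np
from plant import *
def back(n,uv,z):
    c=camera_params(n);R,t=c['R'],c['t']
    d=R.T@np.array([(uv[0]-c['cx'])/c['fx'],(uv[1]-c['cy'])/c['fy'],1]);o=-R.T@t
    return (o+d*(z-o[2])/d[2])
def crop(p): return (280+(p[0]-1.5)/4,190+(p[1]-1.5)/4)
E
python3 - <<'E'
from h import *
B=lambda p,z:back('top',crop(p),z)[:2]
L=B((230,323),.073);Rr=B((574,246),.073)
d=L-Rr;cy=np.arctan2(-d[0],d[1])
print(L,Rr,np.linalg.norm(d),'case yaw',cy)
ang=lambda v:-(np.arctan2(v[1],v[0])-cy)
for C,one,two,three in((L,(158,268),(205,212),(294,200)),(Rr,(502,193),(546,137),(634,125))):
    print([round(ang(B(p,.066)-C),3) for p in(one,two,three)])
print('ptr',ang(B((200,272),.107)-B((232,312),.107)),ang(B((577,184),.107)-B((592,228),.107)))
print('tip-centre',ang(B((200,272),.107)-L),ang(B((577,184),.107)-Rr))
print('inner',B((232,312),.107)-L,B((592,228),.107)-Rr)
E
```

```text
[0.57227185 0.12655788] [ 0.60415563 -0.01919503] 0.14919948061153507 case yaw 0.21535988668183603
[np.float64(-0.676), np.float64(0.012), np.float64(0.701)]
[np.float64(-0.658), np.float64(0.032), np.float64(0.716)]
ptr -0.44919506075086657 -0.07532967092490733
tip-centre -0.4347280146924164 0.004727702079206697
inner [0.00093091 0.00033059] [ 0.00264916 -0.00098752]
```

Call:
jog_arm(commands=[-51,-23.5,0,0,0,0,1,-51,-23.5,0,0,0,0,1,-51,-23.5,0,0,0,0,1,-51,-23.5,0,0,0,0,1,-51,-23.5,0,0,0,0,1])

```text
clock: 0.68
position: [0.3651, 0.3121, 0.2309]
orientation: [-3.141, -0.0, 2.841]
ft_force: [1.1, -0.5, -0.3]
finger_gap: 0.0852
finger_force: 0.0
```

Call:
jog_arm(commands=[-51,-23.5,0,0,0,0,1,-51,-23.5,0,0,0,0,1,-51,-23.5,0,0,0,0,1,-51,-23.5,0,0,0,0,1,-51,-23.5,0,0,0,0,1])

```text
clock: 1.3
position: [0.5738, 0.1244, 0.2307]
orientation: [-3.141, -0.001, 2.841]
ft_force: [-0.5, 1.4, -0.5]
finger_gap: 0.0853
finger_force: 0.0
```

Call:
jog_arm(commands=[0,0,0,0,0,-0.18,1,0,0,0,0,0,-0.18,1,0,0,0,0,0,-0.18,1,0,0,0,0,0,0,1,0,0,0,0,0,0,1])

```text
clock: 1.92
position: [0.5727, 0.1259, 0.2309]
orientation: [3.142, -0.001, -2.905]
ft_force: [-0.8, -0.4, -0.1]
finger_gap: 0.085
finger_force: 0.0
```

Run:
```python
from h import *
import cv2
s=state();print(s['clock'],s['qpos'].round(3),s['position'],s['orientation'],s['ft_force'])
cv2.imwrite('pics/w1.png',grab_frame('wrist'))
```

```text
1.925 [ 0.216  0.367  0.017  1.222  0.    -0.02 ] [0.57274553 0.1258667  0.23092505] [ 3.14156674e+00 -8.20268077e-04 -2.90479584e+00] [-0.7744176  -0.3611767  -0.07505344]
```

View pics/w1.png

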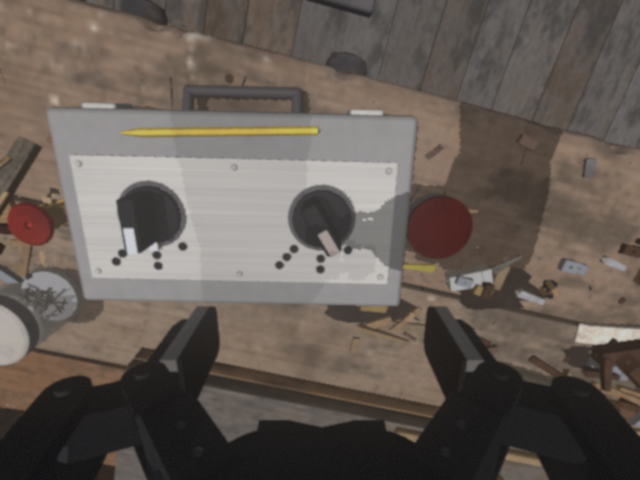

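The wrist view shows the left dial at about (322,217) and the right one at about (150,215). I'll enlarge that area.

Run:
```python
import cv2
im=cv2.imread('pics/w1.png')[165:285,100:380]
cv2.imwrite('pics/w1c.png',cv2.resize(im,(784,336),interpolation=cv2.INTER_CUBIC))
```

```text
(no output)
```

View pics/w1c.png

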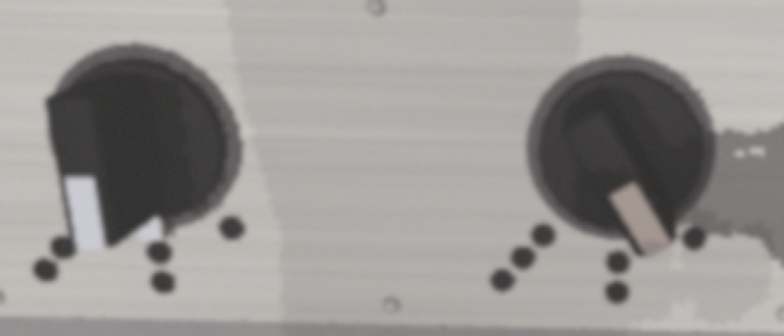

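```bash
cat >> h.py <<'E'
from scipy.spatial.transform import Rotation as Ro
def wback(s,uv,z):
    c=camera_params('wrist');H=c['hand_eye']
    Rt=Ro.from_euler('xyz',s['orientation']).as_matrix()
    o=s['position']+Rt@H[:3,3]
    d=Rt@H[:3,:3]@np.array([(uv[0]-c['cx'])/c['fx'],(uv[1]-c['cy'])/c['fy'],1])
    return (o+d*(z-o[2])/d[2])[:2]
E
python3 - <<'E'
from h import *
s=state();B=lambda p,z:wback(s,(100+(p[0]-.9)/2.8,165+(p[1]-.9)/2.8),z)
L=B((622,152),.073);Rr=B((142,140),.073);d=L-Rr;cy=np.arctan2(-d[0],d[1])
print(L,Rr,np.linalg.norm(d),cy)
ang=lambda v:cy-np.arctan2(v[1],v[0])
for C,P in((L,((694,238),(617,292),(502,280))),(Rr,((232,228),(163,282),(45,270)))):
  print([round(ang(B(p,.066)-C),3) for p in P])
print(ang(B((655,249),.107)-B((625,188),.107)),ang(B((91,249),.107)-B((80,177),.107)))
print('tipc',B((655,249),.107)-L,ang(B((655,249),.107)-L),B((91,249),.107)-Rr,ang(B((91,249),.107)-Rr))
E
```

```text
[0.57272978 0.12511628] [ 0.60385516 -0.02021483] 0.1486267896137749 0.21098148705353842
[np.float64(-0.677), np.float64(0.007), np.float64(0.69)]
[np.float64(-0.628), np.float64(0.047), np.float64(0.716)]
-0.46685960078494687 -0.00467114612565786
tipc [0.01675358 0.0136636 ] -0.47317760728146746 [0.02327054 0.00303583] 0.08125604215067417
```

Call:
jog_arm(commands=[0,0,40,0,0,-0.145,1,0,0,40,0,0,-0.145,1,0,0,30,0,0,-0.145,1,0,0,23,0,0,0,1,0,0,20,0,0,0,1])

```text
clock: 2.6
position: [0.5726, 0.1259, 0.0772]
orientation: [3.141, -0.001, -2.469]
ft_force: [0.8, 0.4, -0.6]
finger_gap: 0.0852
finger_force: 0.0
```

Call:
jog_arm(commands=[0,0,0,0,0,0,0,0,0,0,0,0,0,-0.2,0,0,0,0,0,0,-0.4,0,0,0,0,0,0,-0.5,0,0,0,0,0,0,-0.6])

```text
clock: 3.22
position: [0.5733, 0.1259, 0.0788]
orientation: [-3.141, 0.001, -2.467]
ft_force: [-0.0, -1.0, 0.1]
finger_gap: 0.0172
finger_force: 0.0
```

Call:
jog_arm(commands=[0,0,0,0,0,0,-0.7,0,0,0,0,0,0,-0.8,0,0,0,0,0,0,-1,0,0,0,0,0,0,-1,0,0,0,0,0,0,-1])

```text
clock: 3.85
position: [0.5733, 0.126, 0.0788]
orientation: [-3.141, 0.001, -2.467]
ft_force: [-1.4, 0.5, 4.8]
finger_gap: 0.0127
finger_force: 58.3
```

Run:
```python
from h import *
print({k:np.round(v,4) for k,v in state().items()})
```

```text
{'clock': np.float64(3.85), 'qpos': array([ 2.162e-01,  4.648e-01, -2.438e-01,  8.615e-01,  1.000e-04,
       -4.580e-01]), 'joint_vel': array([ 0.0005,  0.0004,  0.0009,  0.0003, -0.0004, -0.0001]), 'tau': array([-1.93700e-01, -4.56326e+01,  2.12127e+01, -5.07900e-01,
       -8.43000e-02,  4.47000e-02]), 'position': array([0.5733, 0.126 , 0.0788]), 'orientation': array([-3.1414e+00,  7.0000e-04, -2.4673e+00]), 'ft_force': array([-1.4181,  0.4989,  4.8025]), 'wrist_torque': array([0.0132, 0.1971, 0.0745]), 'finger_force': np.float64(58.3225), 'finger_gap': np.float64(0.0127)}
```

Run:
```python
from h import *
B=lambda p,z:back('top',crop(p),z)[:2]
for a,b in(((15,165),(693,20)),((98,562),(798,408)),((55,212),(682,77)),((110,470),(746,330)),((158,268),(502,193)),((205,212),(546,137)),((294,200),(634,125))):
    d=B(a,.066)-B(b,.066);print(np.arctan2(-d[0],d[1]),np.linalg.norm(d))
for a,b in(((15,165),(98,562)),((693,20),(798,408)),((55,212),(110,470)),((682,77),(746,330))):
    d=B(a,.066)-B(b,.066);print(np.arctan2(d[1],d[0]),np.linalg.norm(d))
```

```text
0.2101292948880991 0.30008573407502753
0.20733331317884932 0.3010227705929604
0.21035117901404893 0.276492936002823
0.20929540335368133 0.2752815395052671
0.21130600675394753 0.15054291101017142
0.21412674361724723 0.15017597326711693
0.2145850682465172 0.1502595966816849
0.20881220295016728 0.1710361678744948
0.21426354654528726 0.17187914146787941
0.2104840285883793 0.11157886352813377
0.1996540623719499 0.1118758988623418
```

Call:
jog_arm(commands=[0,0,0,0,0,0.117,-1,0,0,0,0,0,0.117,-1,0,0,0,0,0,0.117,-1,0,0,0,0,0,0.117,-1,0,0,0,0,0,0.117,-1])

```text
clock: 4.47
position: [0.5732, 0.126, 0.0788]
orientation: [3.141, 0.001, -3.056]
ft_force: [-1.5, 0.8, 5.9]
finger_gap: 0.0131
finger_force: 58.6
```

Call:
jog_arm(commands=[0,0,0,0,0,0.117,-1,0,0,0,0,0,0.117,-1,0,0,0,0,0,0.117,-1,0,0,0,0,0,0.117,-1,0,0,0,0,0,0.117,-1])

```text
clock: 5.1
position: [0.5733, 0.126, 0.0789]
orientation: [3.141, 0.0, 2.642]
ft_force: [-1.6, 1.2, 5.1]
finger_gap: 0.0132
finger_force: 58.6
```

Call:
jog_arm(commands=[0,0,0,0,0,0,-1,0,0,0,0,0,0,-1,0,0,0,0,0,0,-1,0,0,0,0,0,0,-1,0,0,0,0,0,0,-1])

```text
clock: 5.72
position: [0.5732, 0.126, 0.0788]
orientation: [3.141, 0.0, 2.646]
ft_force: [-1.0, 0.6, 6.3]
finger_gap: 0.0131
finger_force: 58.5
```

Call:
jog_arm(commands=[0,0,0,0,0,0,1,0,0,0,0,0,0,1,0,0,0,0,0,0,1,0,0,0,0,0,0,1,0,0,0,0,0,0,1])

```text
clock: 6.35
position: [0.573, 0.1259, 0.0782]
orientation: [-3.142, -0.0, 2.646]
ft_force: [0.0, 0.4, 1.1]
finger_gap: 0.0851
finger_force: 0.0
```

Call:
jog_arm(commands=[0,0,-30,0,0,0,1,0,0,-50,0,0,0,1,0,0,-40,0,0,0,1,0,0,0,0,0,-0.176,1,0,0,0,0,0,-0.176,1])

```text
clock: 6.98
position: [0.5735, 0.126, 0.1993]
orientation: [3.141, 0.002, 3.004]
ft_force: [-0.6, -0.5, -1.6]
finger_gap: 0.0855
finger_force: 0.0
```

Call:
jog_arm(commands=[0,0,0,0,0,-0.177,1,0,0,0,0,0,-0.177,1,0,-50,0,0,0,0,1,0,-50,0,0,0,0,1,0,-50,0,0,0,0,1])

```text
clock: 7.6
position: [0.6046, -0.0221, 0.1984]
orientation: [-3.142, 0.0, -2.931]
ft_force: [0.8, 0.3, -0.4]
finger_gap: 0.0856
finger_force: 0.0
```

Call:
jog_arm(commands=[0,0,0,0,0,0,1,0,0,0,0,0,0,1,0,0,0,0,0,0,1,0,0,0,0,0,0,1,0,0,0,0,0,0,1])

```text
clock: 8.22
position: [0.6042, -0.02, 0.1984]
orientation: [-3.142, 0.0, -2.93]
ft_force: [-0.6, 0.8, -0.2]
finger_gap: 0.0853
finger_force: 0.0
```

Run:
```python
from h import *
import cv2
s=state();print(s['clock'],s['qpos'].round(3),s['position'],s['orientation'],s['ft_force'])
im=grab_frame('wrist');cv2.imwrite('pics/w2.png',im)
cv2.imwrite('pics/w2c.png',cv2.resize(im[130:330,260:580],(800,500),interpolation=cv2.INTER_CUBIC))
```

```text
8.225 [-0.033  0.411  0.     1.16   0.    -0.245] [ 0.6042381  -0.02003613  0.19837467] [-3.14158507e+00  5.02257333e-05 -2.93018539e+00] [-0.58628536  0.79542094 -0.23546962]
```

View pics/w2c.png

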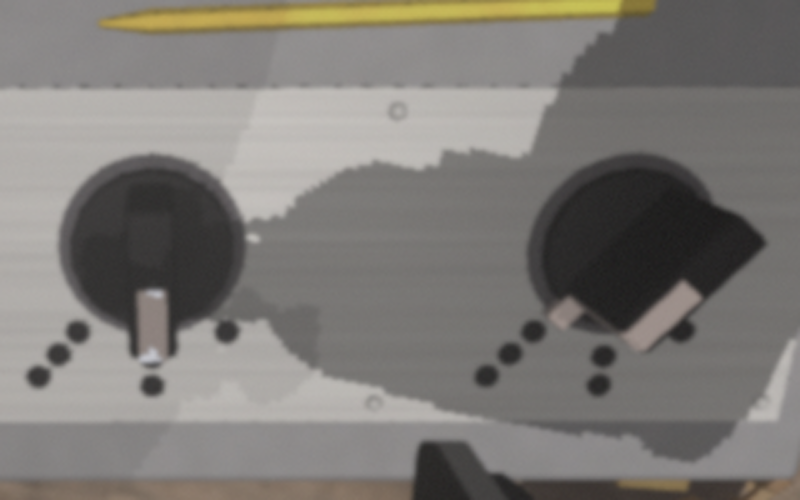

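The left pointer now aims at the three dots. The right one points at the two dots and is aligned with the tool.

Run:
```python
from h import *
s=state();B=lambda p,z:wback(s,(260+(p[0]-.75)/2.5,130+(p[1]-.75)/2.5),z)
ang=lambda v:.21-np.arctan2(v[1],v[0])
print('left',ang(B((637,340),.107)-B((690,293),.107)),'tip',B((635,338),.107)-[.5732,.126],ang(B((635,338),.107)-[.5732,.126]))
print('dots row',ang(B((485,376),.066)-B((533,331),.066)))
print('right',ang(B((152,353),.107)-B((152,291),.107)),B((153,248),.073))
```

```text
left 0.7194465040635385 tip [ 0.01820576 -0.01123472] 0.762895993387498
dots row 0.7097951739793487
right 2.8584873903114705e-05 [ 0.60379804 -0.02182935]
```

Call:
jog_arm(commands=[0,0,40,0,0,0,1,0,0,40,0,0,0,1,0,0,25,0,0,0,1,0,0,15,0,0,0,1,0,0,0,0,0,0,1])

```text
clock: 8.9
position: [0.6036, -0.0207, 0.0775]
orientation: [3.141, -0.002, -2.931]
ft_force: [-0.4, 0.1, -0.8]
finger_gap: 0.0852
finger_force: 0.0
```

Call:
jog_arm(commands=[0,0,0,0,0,0,0,0,0,0,0,0,0,-0.2,0,0,0,0,0,0,-0.4,0,0,0,0,0,0,-0.5,0,0,0,0,0,0,-0.6])

```text
clock: 9.52
position: [0.6044, -0.0208, 0.0784]
orientation: [-3.142, 0.0, -2.931]
ft_force: [-0.9, 0.7, -1.2]
finger_gap: 0.0175
finger_force: 0.0
```

Call:
jog_arm(commands=[0,0,0,0,0,0,-0.7,0,0,0,0,0,0,-0.8,0,0,0,0,0,0,-1,0,0,0,0,0,0,-1,0,0,0,0,0,0,-1])

```text
clock: 10.15
position: [0.6043, -0.0208, 0.0785]
orientation: [3.142, 0.0, -2.931]
ft_force: [-1.0, 0.5, 4.4]
finger_gap: 0.0131
finger_force: 58.4
```

Call:
jog_arm(commands=[0,0,0,0,0,-0.14,-1,0,0,0,0,0,-0.14,-1,0,0,0,0,0,-0.14,-1,0,0,0,0,0,-0.14,-1,0,0,0,0,0,-0.14,-1])

```text
clock: 10.78
position: [0.6046, -0.0212, 0.0785]
orientation: [-3.141, -0.0, -2.227]
ft_force: [-0.9, -0.4, 3.8]
finger_gap: 0.013
finger_force: 58.4
```

Call:
jog_arm(commands=[0,0,0,0,0,0,-1,0,0,0,0,0,0,-1,0,0,0,0,0,0,-1,0,0,0,0,0,0,-1,0,0,0,0,0,0,-1])

```text
clock: 11.4
position: [0.6046, -0.0212, 0.0785]
orientation: [-3.141, -0.0, -2.232]
ft_force: [-0.3, -1.4, 5.6]
finger_gap: 0.0132
finger_force: 58.7
```

Call:
jog_arm(commands=[0,0,0,0,0,0,1,0,0,0,0,0,0,1,0,0,0,0,0,0,1,0,0,0,0,0,0,1,0,0,0,0,0,0,1])

```text
clock: 12.02
position: [0.6043, -0.0208, 0.0782]
orientation: [3.141, -0.0, -2.231]
ft_force: [0.3, 0.1, 0.0]
finger_gap: 0.0853
finger_force: 0.0
```

Call:
jog_arm(commands=[0,0,-30,0,0,0,1,0,0,-50,0,0,0,1,0,0,-50,0,0,0,1,0,0,0,0,0,0,1,0,0,0,0,0,0,1])

```text
clock: 12.65
position: [0.6041, -0.0208, 0.2081]
orientation: [3.142, -0.0, -2.231]
ft_force: [0.2, -0.3, -0.8]
finger_gap: 0.0856
finger_force: 0.0
```

Run:
```python
from h import *
import cv2
s=state();print(s['clock'],s['position'],s['orientation'],s['ft_force'])
im=grab_frame('wrist');cv2.imwrite('pics/w3.png',im)
```

```text
12.65 [ 0.60412383 -0.02080721  0.20809718] [ 3.14156343e+00 -1.48924038e-05 -2.23139865e+00] [ 0.22581005 -0.29190739 -0.77742577]
```

View pics/w3.png

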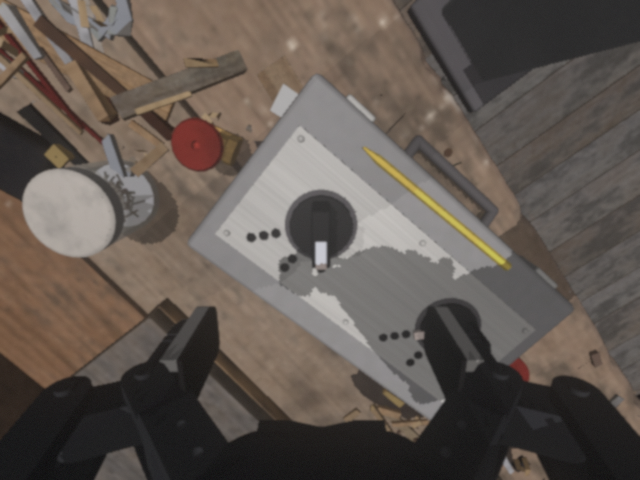

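The right pointer (white strip near (320,252)) lies on the single-dot ray. The left pointer (white end near (419,336)) still faces its three dots. The gripper is clear of everything, so I'm handing in.

```bash
python3 -c "
from plant import *
print(finish_job())"
```

```text
the job is handed in; nothing more can be done
None
```

I set the left dial to the three dots (about +0.71 rad), then the right dial to the single dot (about -0.70 rad), raised the open gripper clear of the case, and handed the job in at about 12.7 s; no verdict was returned.

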